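# Clear the decorating wheel for the next piece

## Task

Clear the decorating wheel: stand every paint bottle from it upright on the narrow raised ledge, and lay the little painted tile flat on the sloping easel board, dot up, with its lower edge against the lip. Only when the wheel is empty, set the wooden riser upright in the middle of the wheel, and then stand the clay vase upright on top of the riser, ready to be painted. Never let a bottle or the vase topple, and leave the other things on the table and the ledge where they are.

Things in the scene. Friction and masses are not known exactly. Their poses are not given: they have to be found in the camera images.
- bottle1: Small white squeeze-type paint bottle with a grey cap: straight body 36 mm across from the foot to 50 mm up, then a shoulder and a 21 mm wide cap; 75 mm tall in all, about 80 g. Origin at the centre of its underside, z up. Starts upright on the decorating wheel, about 98 mm from its axis; three to five bottles are present, the rest are absent.
- bottle2: Small white squeeze-type paint bottle with a grey cap: straight body 36 mm across from the foot to 50 mm up, then a shoulder and a 21 mm wide cap; 75 mm tall in all, about 80 g. Origin at the centre of its underside, z up. Starts upright on the decorating wheel, about 98 mm from its axis; three to five bottles are present, the rest are absent.
- bottle3: Small white squeeze-type paint bottle with a grey cap: straight body 36 mm across from the foot to 50 mm up, then a shoulder and a 21 mm wide cap; 75 mm tall in all, about 80 g. Origin at the centre of its underside, z up. Starts upright on the decorating wheel, about 98 mm from its axis; three to five bottles are present, the rest are absent.
- bottle4: Small white squeeze-type paint bottle with a grey cap: straight body 36 mm across from the foot to 50 mm up, then a shoulder and a 21 mm wide cap; 75 mm tall in all, about 80 g. Origin at the centre of its underside, z up. Starts upright on the decorating wheel, about 98 mm from its axis; three to five bottles are present, the rest are absent.
- bottle5: Small white squeeze-type paint bottle with a grey cap: straight body 36 mm across from the foot to 50 mm up, then a shoulder and a 21 mm wide cap; 75 mm tall in all, about 80 g. Origin at the centre of its underside, z up. Starts upright on the decorating wheel, about 98 mm from its axis; three to five bottles are present, the rest are absent.
- wheel_centre (a point): Centre of the upper face of the decorating wheel: a flat aluminium disc, 270 mm across and 12 mm thick, its upper face 60 mm above the table, on a narrow dark foot that does not move. The disc spins freely about the vertical line through this point at the slightest push.
- tile: Square wooden sample tile, 48 x 48 x 14 mm, about 50 g, with a black dot painted on its upper face. Origin at the centre of its underside, z out of the painted face. Starts lying flat, dot up, near the middle of the wheel.
- riser: Turned wooden work riser, 180 g: round foot 80 mm across and 14 mm thick, then an upright round stem 32 mm across up to the flat top, 70 mm above the underside. Origin at the centre of its underside, z up. Starts upright on the table in front of the robot.
- vase: Small unpainted terracotta bud vase, solid, about 120 g, 68 mm tall: foot 36 mm across, widest (48 mm, straight-sided) from 18 to 38 mm up, neck 22 mm at 58 mm up, rim 30 mm. Origin at the centre of its underside, z up. Starts upright on the table, between the far side of the wheel and the ledge.
- ledge_top (a point): Middle of the upper face of the narrow raised ledge: a flat dark wooden bar 340 mm long (its y axis, from -170 to +170 mm) and only 32 mm deep (its x axis, -16 to +16 mm), without any rim, its upper face 110 mm above the table, fixed on two thin steel legs. z up. One glass jar already stands near its +y end.
- easel_board: Board of the fixed desk easel: plywood face 100 mm up the slope, 130 mm wide, sloping 25 degrees from level, with a lip along its low edge (nearest the robot) that stands 10 mm out of the face. Origin on the face at the foot of the lip, midway along it, 30 mm above the table; x straight up the slope, y along the lip (-65 to +65 mm), z square out of the face.
- jar: Bystander: squat glass jar with dark lid, 44 mm across, 50 mm tall, standing on the ledge. Origin at the centre of its underside.
- tape: Bystander: roll of paper tape lying flat, 84 mm across, 24 mm tall, at the far left. Origin at the centre of its underside.
- scissors: Bystander: scissors with yellow handles, about 160 mm long, lying flat beyond the ledge. Origin at the pivot.
- brush: Bystander: flat brush lying on the table at the robot's right, short of the wheel. Origin at its underside.
- pencil: Bystander: black pencil, 160 mm long, 8 mm thick, lying on the table just beyond the ledge. Origin at mid-length.
- mug: Bystander: white mug, 80 mm across, 90 mm tall, at the robot's left. Origin at the centre of its underside.

How it is judged:
By the outcome, as a careful person would: the job done as asked, in the order asked, and still so for the second after the job is handed in, with the robot touching nothing.
Of bottle1, bottle2, bottle3, bottle4, bottle5 only 3 to 5 are there at a start; the rules pass over those that are not, and their reading is None.
At some moment in a run one of tile may be knocked a few centimetres aside while the robot is not near it.
It also fails if it takes over 210 s, if anything falls off the work surface, if the arm or the gripper's body presses on something with over 40 N, if the wrist force passes 120 N, or if a joint passes its speed limit or range.

## Robot

A 6-joint arm with a two-finger parallel gripper is mounted at the origin on the work surface. World frame = base frame: x ahead of the robot, y to its left, z up, the work surface at z = 0. Lengths are in m, angles in rad, forces in N, time in s.
With the tool pointing down it reaches from about 0.3 to 0.825 m from the base axis. Payload 5.4 kg.
Tool frame: the origin (TCP) lies midway between the tips of the shut fingers; the grasp point (between the pads) lies 19 mm behind it; z points along the fingers, y is the direction in which the jaws open and shut (so a half turn about z gives the same grasp; the last joint's range is limited). The gripper opens to 92 mm and grips with 3 to 60 N. Pads are 20 mm wide; open, the fingers measure 128 mm over their backs; the gripper's body (75 mm by 189 mm) begins 69 mm behind the grasp point.
Start: joints at [-1.468, 0.158, 1.597, -0, 1.386, -0.21], TCP at [0.177, -0.547, 0.215] pointing down, gripper open.
Joint ranges: [-2.91, 2.91], [-0.94, 2.29], [0.18, 2.7], [-1.29, 4.43], [0.17, 2.64], [-3, 3]. Speed limits (rad/s): [2.57, 2.57, 3.14, 3.14, 3.14, 3.14].

## Interface

Orientations are given as a unit quaternion [w, x, y, z].
In Python, from rig import r, claw, kin, optics, hand_in, spotter, monitor gives the robot as it stands. The module is installed in compiled form; this text tells all that it offers. Calls block until the motion is done:
- r.reach(position, orientation): joint-space move of the TCP to a pose.
- r.movel(position, orientation=None, vel=0.15, force_limit=None): straight line of the TCP; orientation=None keeps the orientation; vel is the mean speed in m/s. With force_limit (N) it stops when the force on the tool has changed by that much, and returns True; else False.
- r.movej(angles): joint-space move.
- claw.open_jaws() and claw.clamp(): open the fingers fully, or close them until they stop; the grip force is fixed at half the most.
- r.dwell(seconds).
- kin.inverse_kinematics(position, orientation): joint angles nearest the present ones, or None.
- optics.get_image(name): name is "side" or "top" or "wrist"; returns (picture, depth): 480x640x3 uint8, red, green, blue; 480x640 float32, m along the optical axis (not along the pixel's ray), 0 where there is no reading.
- optics.calibration(name): a dict with "intrinsics" (3x3 intrinsics, pixels), "T" (4x4, takes a point from camera to world coordinates). Camera axes: x right, y up, looking along -z (the intrinsics and any distortion apply to the point x, -y, -z); pixel columns grow to the right and rows downward; lengths in m; the calibration is good to about 2 mm. A picture is of the moment at which its call begins: read the wrist's pose just before it. calibration takes no time and is no camera call; for the wrist camera it gives the pose at the moment of the call.
A pose or a line that the arm cannot do raises r.Unreachable and nothing moves.
- hand_in(): hands the job in, once; it reports no verdict.
Trained networks look in the newest picture that a camera, given by its name, has taken for a name from the list of things; names that differ only in an ending like _2 or _b are one class to them, and where a whole thing is asked for, a point or a joint stands for the part that bears it (a point fixed in the world has none). Each returns a list of dicts, best first, with "score" (0 to 1); they miss things now and then, are a little off and sometimes report something else, mostly with a low value. They report only what shows in the picture. A call takes as long as a camera call.
- spotter.look_for(camera, target): "location" ([row, column] in pixels, amid what is visible of it).
- spotter.trace(camera, target): "pixels" (480x640 bool, what is visible of it) and "location" ([row, column] in pixels, amid what is visible of it).
Readings, each from a call of its own:
- monitor.get_t(): time.
- monitor.get_q(): joint angles.
- monitor.get_qd(): joint speeds.
- monitor.get_effort(): joint torques, N m.
- monitor.get_tcp_pos(): TCP position.
- monitor.get_eef_rot(): TCP orientation.
- monitor.get_force(): force on the tool from outside, world axes, zero at the start.
- monitor.get_torque(): the same for the moment, N m.
- monitor.get_gripper_width(): opening from 0.0 (shut) to 1.0 (fully open).
Only numpy, scipy, OpenCV 4.12 (cv2) and the standard library are available. Lean on these libraries where they do the work, as an engineer would, in place of code of your own. Each camera call takes 0.05 s, during which the arm holds its last target.

## Working session

There is one attempt and no reset: what is moved stays moved. The work goes in short steps, each a Python script; the robot and the scene stay as the last script left them, time stands still between calls to the robot, and variables do not carry over. Pictures are saved under pics/ and viewed, and the job is handed in when it is done.

```bash
mkdir -p pics; ls; python3 - <<'E'
from rig import r, claw, kin, optics, hand_in, spotter, monitor
import cv2
for n in ["side","top","wrist"]:
    im,d=optics.get_image(n); cv2.imwrite(f"pics/a_{n}.png",im[:,:,::-1])
    c=optics.calibration(n); print(n,c)
print(monitor.get_t(), monitor.get_eef_rot())
E
```

```text
pics
side {'intrinsics': array([[540.21448958,   0.        , 316.34068359],
       [  0.        , 540.21448958, 226.58179192],
       [  0.        ,   0.        ,   1.        ]]), 'T': array([[-0.94530514,  0.21359227, -0.24652896,  0.21590656],
       [-0.32612776, -0.60444055,  0.72683719,  0.97863542],
       [ 0.00623471,  0.76748287,  0.64103913,  0.94051692],
       [ 0.        ,  0.        ,  0.        ,  1.        ]])}
top {'intrinsics': array([[434.32469663,   0.        , 321.40163829],
       [  0.        , 434.32469663, 241.25392519],
       [  0.        ,   0.        ,   1.        ]]), 'T': array([[-0.0076622 ,  0.98939312, -0.14506048,  0.37279285],
       [-0.99954014, -0.01183412, -0.02791886, -0.01163409],
       [-0.02933939,  0.14477985,  0.98902881,  1.13050176],
       [ 0.        ,  0.        ,  0.        ,  1.        ]])}
wrist {'intrinsics': array([[427.44608539,   0.        , 315.95043343],
       [  0.        , 427.44608539, 247.44611732],
       [  0.        ,   0.        ,   1.        ]]), 'T': array([[ 0.30828967,  0.91603286,  0.25659556,  0.24952739],
       [-0.95129131,  0.29729492,  0.08161235, -0.52307644],
       [-0.00152496, -0.26925737,  0.96306705,  0.38317037],
       [ 0.        ,  0.        ,  0.        ,  1.        ]])}
0.15 [-7.33723467e-04  9.87794288e-01  1.55762333e-01  3.20425893e-05]
```

View pics/a_side.png

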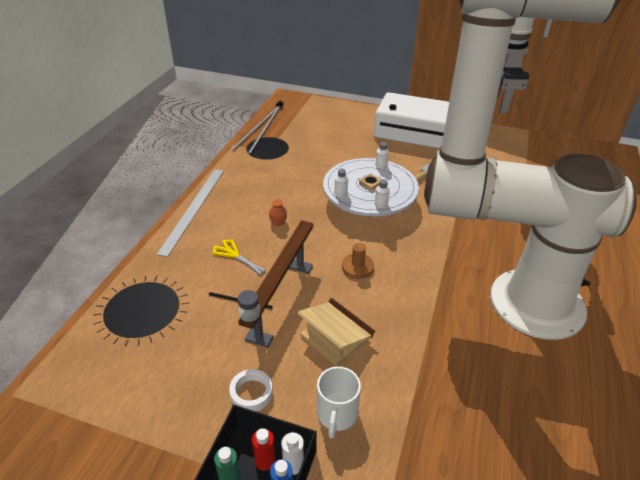

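View pics/a_top.png

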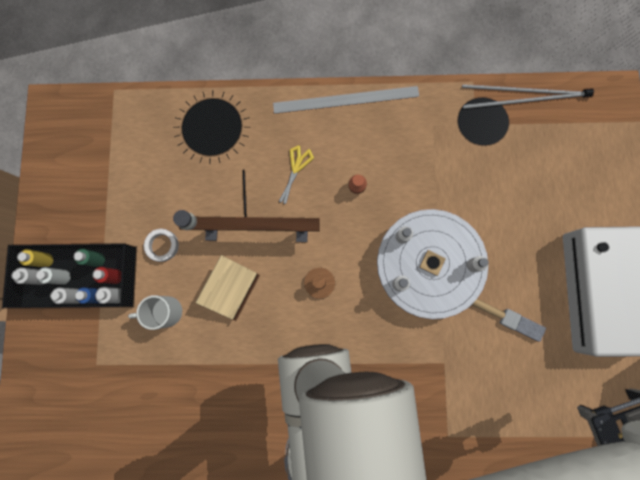

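View pics/a_wrist.png

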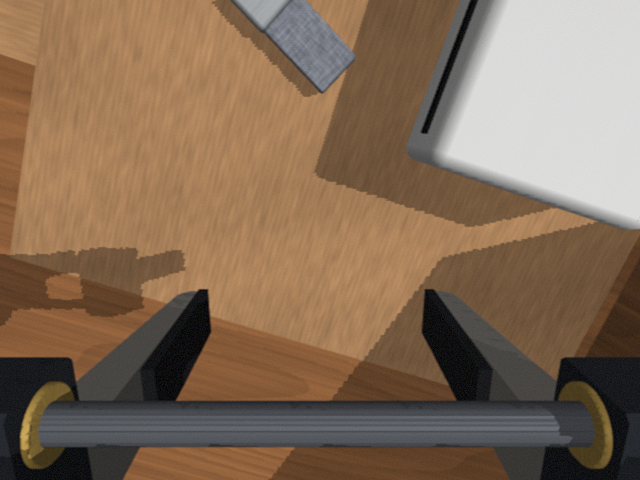

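```bash
cat > h.py <<'E'
from rig import r, claw, kin, optics, hand_in, spotter, monitor
import cv2, numpy as np
from scipy.spatial.transform import Rotation as R
def cloud(cam, d=None, shot=True):
    c=optics.calibration(cam)
    im,d=optics.get_image(cam)
    K=c["intrinsics"];v,u=np.mgrid[0:480,0:640]
    x=(u-K[0,2])/K[0,0]*d; y=(v-K[1,2])/K[1,1]*d
    P=np.stack([x,-y,-d,np.ones_like(d)],-1)@c["T"].T
    P=P[...,:3]; P[d<=0]=np.nan
    return im,P
def down(yaw): # tool z down; jaws (tool y) along yaw direction
    y=np.array([np.cos(yaw),np.sin(yaw),0]); z=np.array([0,0,-1.]); x=np.cross(y,z)
    q=R.from_matrix(np.stack([x,y,z],1)).as_quat()
    return np.array([q[3],q[0],q[1],q[2]])
E
python3 - <<'E'
from h import *
np.set_printoptions(precision=4,suppress=True)
for cam in ["top","side"]:
    im,P=cloud(cam)
    for t in ["bottle1","tile","riser","vase","wheel_centre","ledge_top","easel_board","jar","mug","tape","pencil","brush","scissors"]:
        try:
            L=spotter.trace(cam,t)
        except Exception as e: print(t,e); continue
        for o in L[:6]:
            if o["score"]<.3: continue
            m=o["pixels"]; p=P[m]; p=p[~np.isnan(p[:,0])]
            if len(p)<5: continue
            lo,hi=np.percentile(p,[2,98],axis=0)
            zt=np.percentile(p[:,2],97); tp=p[p[:,2]>zt-.008]
            print(cam,t,round(o["score"],2),np.round(o["location"]),len(p),"lo",lo,"hi",hi,"topmed",np.median(tp,0))
E
```

```text
top bottle1 0.75 [264. 474.] 274 lo [ 0.4493 -0.3606  0.067 ] hi [ 0.4826 -0.3342  0.138 ] topmed [ 0.4665 -0.3517  0.1358]
top bottle1 0.71 [238. 404.] 242 lo [ 0.5212 -0.2064  0.0618] hi [ 0.5538 -0.1637  0.1377] topmed [ 0.5381 -0.1815  0.1355]
top bottle1 0.7 [283. 401.] 228 lo [ 0.4051 -0.1855  0.065 ] hi [ 0.438  -0.1519  0.139 ] topmed [ 0.4227 -0.1702  0.1358]
top tile 0.84 [262. 433.] 449 lo [ 0.4445 -0.2792  0.0605] hi [ 0.4996 -0.2241  0.0789] topmed [ 0.4732 -0.2505  0.0749]
top tile 0.6 [312. 158.] 1275 lo [0.323  0.383  0.0026] hi [0.3949 0.4694 0.0926] topmed [0.3594 0.4213 0.0901]
top tile 0.57 [185. 356.] 312 lo [ 0.6601 -0.0973  0.0015] hi [ 0.7156 -0.0533  0.0719] topmed [ 0.6833 -0.075   0.0694]
top riser 0.78 [285. 320.] 742 lo [ 0.3929 -0.009   0.0121] hi [0.4619 0.0624 0.0733] topmed [0.4281 0.0261 0.0709]
top vase 0.61 [283. 401.] 233 lo [ 0.4047 -0.1856  0.0635] hi [ 0.4382 -0.1519  0.139 ] topmed [ 0.4227 -0.1702  0.1358]
top vase 0.52 [184. 358.] 268 lo [ 0.6601 -0.0971  0.0249] hi [ 0.6955 -0.0541  0.0719] topmed [ 0.6828 -0.0749  0.0694]
top wheel_centre 
[... 3118 characters left out ...]
0.] 3278 lo [ 0.35   -0.3648  0.0501] hi [ 0.5941 -0.1225  0.0625] topmed [ 0.4679 -0.236   0.0582]
side tape 0.45 [179. 368.] 224 lo [ 0.4504 -0.2744  0.0604] hi [ 0.501  -0.2201  0.076 ] topmed [ 0.4736 -0.245   0.0724]
side pencil 0.56 [295. 226.] 115 lo [ 0.6655  0.2204 -0.0024] hi [0.733  0.2359 0.0098] topmed [0.6982 0.2305 0.0055]
side brush 0.39 [380. 257.] 1013 lo [ 0.4902  0.4034 -0.0004] hi [0.5689 0.4825 0.0257] topmed [0.5294 0.4467 0.0225]
side scissors 0.78 [251. 233.] 453 lo [0.6471 0.0516 0.    ] hi [0.7927 0.131  0.0116] topmed [0.744  0.0963 0.0075]
side scissors 0.68 [194. 382.] 342 lo [ 0.4052 -0.182   0.0599] hi [ 0.4382 -0.1482  0.1342] topmed [ 0.4219 -0.1653  0.1329]
```

```bash
python3 - <<'E'
from h import *
np.set_printoptions(precision=4,suppress=True)
r.reach([0.36,-0.25,0.36],down(-np.pi/2))
print(monitor.get_t(),monitor.get_q())
im,P=cloud("wrist"); cv2.imwrite("pics/b_w.png",im[:,:,::-1])
for t in ["bottle1","tile","wheel_centre"]:
    for o in spotter.trace("wrist",t)[:4]:
        m=o["pixels"]; p=P[m]; p=p[~np.isnan(p[:,0])]
        if len(p)<5 or o["score"]<.3: continue
        lo,hi=np.percentile(p,[2,98],axis=0)
        zt=np.percentile(p[:,2],97); tp=p[p[:,2]>zt-.008]
        print(t,round(o["score"],2),np.round(o["location"]),len(p),"lo",lo,"hi",hi,"topmed",np.median(tp,0))
E
```

```text
2.9583 [-0.8851 -0.2602  1.7187 -0.0003  1.6841  0.6863]
bottle1 0.98 [140. 235.] 1357 lo [ 0.4054 -0.1872  0.0606] hi [ 0.4375 -0.1543  0.1354] topmed [ 0.421  -0.1703  0.1341]
bottle1 0.81 [ 95. 424.] 1564 lo [ 0.4484 -0.3663  0.0619] hi [ 0.4815 -0.3345  0.1353] topmed [ 0.4651 -0.3513  0.1341]
bottle1 0.55 [ 16. 240.] 1470 lo [ 0.5199 -0.1991  0.064 ] hi [ 0.5415 -0.1662  0.1352] topmed [ 0.533  -0.1823  0.1338]
tile 0.61 [142. 235.] 1337 lo [ 0.4051 -0.1872  0.0643] hi [ 0.4375 -0.1541  0.1354] topmed [ 0.421  -0.1703  0.1341]
wheel_centre 0.65 [104. 336.] 41244 lo [ 0.3508 -0.3734  0.0573] hi [ 0.553  -0.1306  0.0611] topmed [ 0.4637 -0.2582  0.0592]
```

View pics/b_w.png

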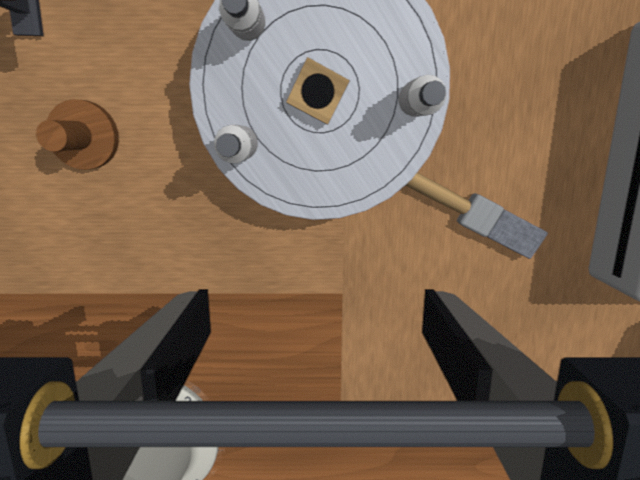

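```bash
python3 - <<'E'
from h import *
np.set_printoptions(precision=4,suppress=True)
for cam in ["top","side"]:
    im,P=cloud(cam)
    p=P.reshape(-1,3); p=p[~np.isnan(p[:,0])]
    s=p[(abs(p[:,2]-.11)<.005)&(p[:,0]>.52)&(p[:,0]<.62)&(p[:,1]>-.02)&(p[:,1]<.31)]
    print(cam,"ledge n",len(s),np.percentile(s,[1,50,99],axis=0))
    rect=cv2.minAreaRect((s[:,:2]*1000).astype(np.float32)); print(rect)
    for lo in [0.03,.1,.17,.24]:
        q=s[(s[:,1]>lo)&(s[:,1]<lo+.06)]; print(lo,np.percentile(q[:,0],[3,97]),np.percentile(q[:,0],[3,97]).mean())
    # easel
    e=spotter.trace(cam,"easel_board")[0]["pixels"]; q=P[e];q=q[~np.isnan(q[:,0])]
    # RANSAC plane
    rng=np.random.default_rng(0);best=None
    for _ in range(300):
        a=q[rng.choice(len(q),3,False)];n=np.cross(a[1]-a[0],a[2]-a[0]);
        if np.linalg.norm(n)<1e-8: continue
        n/=np.linalg.norm(n);n*=np.sign(n[2]); inl=abs((q-a[0])@n)<.003
        if best is None or inl.sum()>best.sum(): best=inl
    f=q[best];c=f.mean(0);n=np.linalg.svd(f-c)[2][2];n*=np.sign(n[2])
    print("easel",best.sum(),len(q),"c",c,"n",n,"slope",np.degrees(np.arccos(n[2])),"az",np.degrees(np.arctan2(-n[1],-n[0])))
    ye=np.cross(n,[-n[0],-n[1],0]);ye/=np.linalg.norm(ye);xe=np.cross(ye,n)
    u=(f-c)@xe;v=(f-c)@ye
    print("xe",xe,"ye",ye,"u",np.percentile(u,[0.5,99.5]),"v",np.percentile(v,[1,99]))
    rect=cv2.minAreaRect(np.stack([u,v],1).astype(np.float32)*1000);print(rect)
    t=spotter.look_for(cam,"easel_board")
    out=(q-c)@n; lp=q[(out>.004)]; print("lip pts",len(lp), ((lp-c)@xe).mean() if len(lp) else None)
    cv2.imwrite(f"pics/e_{cam}.png",im[:,:,::-1] if cam=="x" else cv2.resize(im[200:380,150:400,::-1] if cam=="top" else im[260:380,260:420,::-1],None,fx=3,fy=3,interpolation=cv2.INTER_CUBIC))
E
```

```text
top ledge n 1567 [[0.5495 0.0249 0.1062]
 [0.5668 0.1648 0.1112]
 [0.5845 0.3071 0.1148]]
((567.4373168945312, 166.26036071777344), (288.03704833984375, 33.22611999511719), 88.42097473144531)
0.03 [0.5495 0.5793] 0.5643809030942213
0.1 [0.5508 0.5823] 0.5665622412889051
0.17 [0.5523 0.5834] 0.5678757529022426
0.24 [0.5549 0.5846] 0.5697185340072073
easel 1836 2399 c [0.4175 0.2563 0.0525] n [-0.1955 -0.3771  0.9053] slope 25.135826279410505 az 62.59606243055483
xe [0.4167 0.8037 0.4248] ye [-0.8878  0.4603  0.    ] u [-0.0509  0.0491] v [-0.0638  0.0627]
((-1.0888175964355469, -0.27123260498046875), (101.5451431274414, 129.078125), 0.1763414889574051)
lip pts 233 -0.04516838064654122
side ledge n 1221 [[0.5495 0.0262 0.1052]
 [0.5665 0.1772 0.1086]
 [0.5848 0.3045 0.1122]]
((566.9513549804688, 164.74868774414062), (287.48370361328125, 34.26641845703125), 88.614990234375)
0.03 [0.549  0.5799] 0.5644663879858196
0.1 [0.5512 0.5817] 0.5664794424578296
0.17 [0.5525 0.5831] 0.5678270535864882
0.24 [0.5546 0.5847] 0.5696381963892695
easel 1591 1919 c [0.4148 0.2586 0.0503] n [-0.1913 -0.3695  0.9093] slope 24.58657173505654 az 62.63177883753747
xe [0.418  0.8076 0.4161] ye [-0.8881  0.4597  0.    ] u [-0.0539  0.0506] v [-0.0655  0.0611]
((-2.1715316772460938, -2.3274002075195312), (108.33329772949219, 131.39686584472656), 1.6321333646774292)
lip pts 210 -0.0529211802924539
```

View pics/e_top.png

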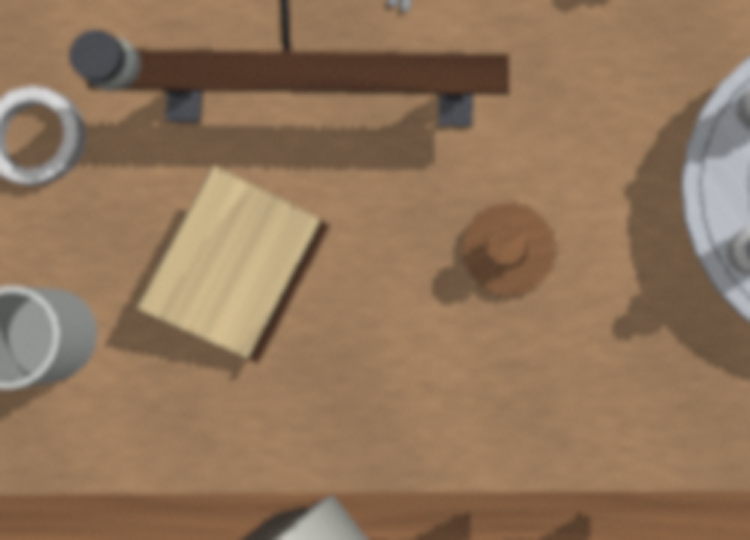

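```bash
cat >> h.py <<'E'
def best(pos,yaw,tilt=None):
    c=[]
    for k in (-2,-1,0,1,2):
        o=down(yaw+k*np.pi) if tilt is None else tilt(k)
        q=kin.inverse_kinematics(list(pos),o)
        if q is not None: c.append((abs(q[5]),k,o))
    c.sort(key=lambda t:t[0]); 
    return c[0][2]
def pick(xy,yaw,ztcp,zhi=.25):
    o=best([*xy,ztcp],yaw)
    r.reach([*xy,zhi],o)
    r.movel([*xy,ztcp+.03],vel=.25)
    f=r.movel([*xy,ztcp],vel=.08,force_limit=12)
    claw.clamp(); w=monitor.get_gripper_width()
    r.movel([*xy,zhi],vel=.25)
    print("pick contact",f,"w",w,"w up",monitor.get_gripper_width(),"t",monitor.get_t())
def place(xy,yaw,ztcp,zhi=.25,fl=8):
    o=best([*xy,ztcp],yaw)
    r.reach([*xy,zhi],o)
    r.movel([*xy,ztcp+.03],vel=.25)
    f=r.movel([*xy,ztcp],vel=.04,force_limit=fl)
    print("place contact",f,monitor.get_tcp_pos(),"w",monitor.get_gripper_width())
    r.dwell(.2); claw.open_jaws(); r.dwell(.2)
    r.movel([*xy,zhi],vel=.2)
    print("t",monitor.get_t())
WC=np.array([.472,-.253])
def ledge(y): return [.5629+.0252*y,y]
E
python3 - <<'E'
from h import *
b=np.array([.422,-.1695]);d=b-WC
pick(b,np.arctan2(d[1],d[0])+np.pi/2,.071)
place(ledge(.22),np.radians(-1.5)*-1*-1,.122)
for n in ["side","top"]:
    im,_=optics.get_image(n); cv2.imwrite(f"pics/c_{n}.png",im[:,:,::-1])
E
```

```text
pick contact False w 0.382771784389936 w up 0.3835740932254679 t 8.1333
place contact False [0.56861363 0.22005068 0.12215735] w 0.3818006807046514
t 13.2417
```

View pics/c_side.png

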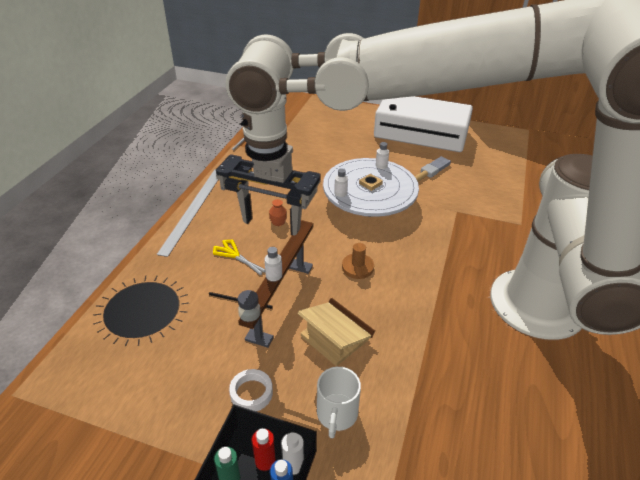

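View pics/c_top.png

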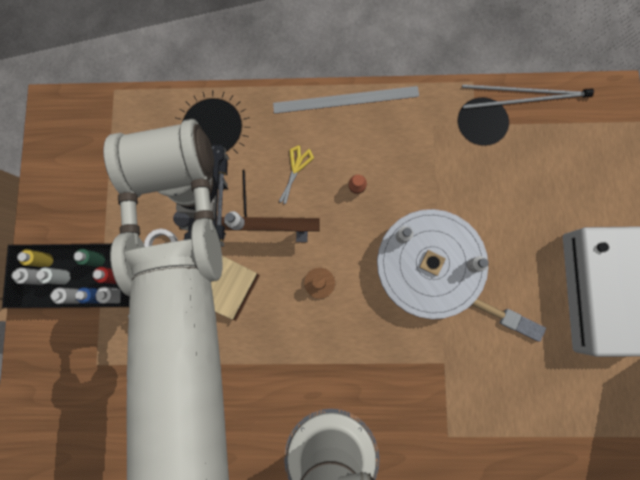

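```bash
cat >> h.py <<'E'
def bottles(cam="top"):
    im,P=cloud(cam); out=[]
    for o in spotter.trace(cam,"bottle1"):
        p=P[o["pixels"]];p=p[~np.isnan(p[:,0])]
        if len(p)<40 or o["score"]<.3: continue
        zt=np.percentile(p[:,2],97); c=np.median(p[p[:,2]>zt-.008],0)
        if np.hypot(*(c[:2]-WC))<.14 and c[2]>.12: out.append(c)
    return out
E
python3 - <<'E'
from h import *
for y in (.15,.08):
    bs=bottles(); print(bs)
    if not bs: break
    b=max(bs,key=lambda c:c[0])[:2]+[0,.001]; d=b-WC
    pick(b,np.arctan2(d[1],d[0])+np.pi/2,.071)
    place(ledge(y),np.radians(-1.5),.122)
for n in ["side","top"]:
    im,_=optics.get_image(n); cv2.imwrite(f"pics/d_{n}.png",im[:,:,::-1])
E
```

```text
[array([ 0.53845402, -0.18154677,  0.13596341])]
pick contact False w 0.3805613352102782 w up 0.38348552690816723 t 17.9667
place contact False [0.56687799 0.15002886 0.1221957 ] w 0.38520427262649987
t 22.8
[array([ 0.46657644, -0.35165258,  0.13548767])]
pick contact False w 0.3838673569867625 w up 0.3832476509625173 t 27.7833
place contact False [0.56509923 0.07998466 0.12215447] w 0.3848560233965641
t 32.9833
```

View pics/d_side.png

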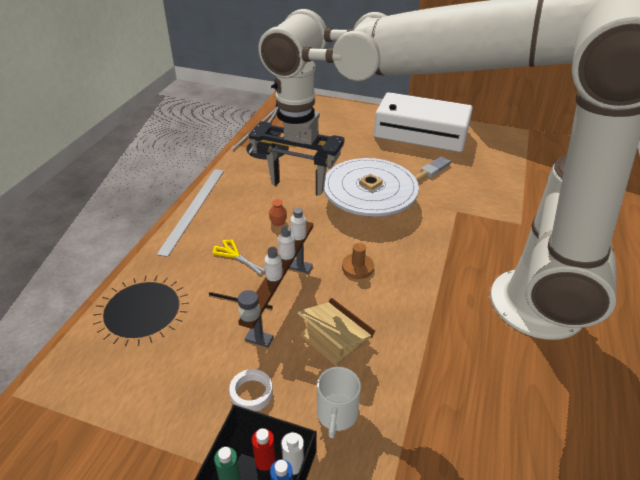

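View pics/d_top.png

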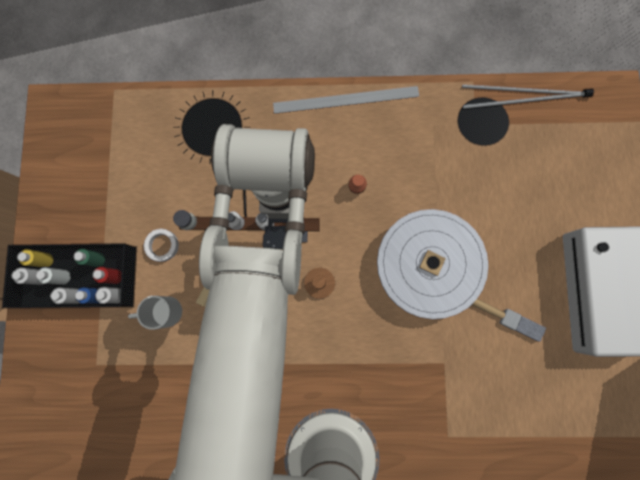

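```bash
cat >> h.py <<'E'
def tile_pose(cam):
    im,P=cloud(cam)
    for o in spotter.trace(cam,"tile"):
        p=P[o["pixels"]];p=p[~np.isnan(p[:,0])]
        if len(p)<40: continue
        m=np.median(p,0)
        if abs(m[2]-.074)<.008 and np.hypot(*(m[:2]-WC))<.13:
            p=p[abs(p[:,2]-np.percentile(p[:,2],70))<.005]
            rect=cv2.minAreaRect((p[:,:2]*1000).astype(np.float32))
            print(cam,o["score"],o["location"],len(p),m,rect)
            return np.array(rect[0])/1000,rect[1],rect[2]
E
python3 - <<'E'
from h import *
r.reach([.41,-.25,.32],down(-np.pi/2))
for c in ["top","side","wrist"]: tile_pose(c)
im,P=cloud("wrist"); cv2.imwrite("pics/f_w.png",im[:,:,::-1])
for c in ["top","side"]:
    im,P=cloud(c); p=P.reshape(-1,3);p=p[~np.isnan(p[:,0])]
    p=p[(abs(p[:,2]-.06)<.006)&(np.hypot(p[:,0]-.472,p[:,1]+.25)<.15)]
    h=cv2.convexHull((p[:,:2]*1000).astype(np.float32)); print(c,cv2.minEnclosingCircle(h),cv2.fitEllipse(h))
E
```

```text
top 0.75 [254.9, 430.3] 146 [ 0.48578996 -0.24632224  0.07511071] ((484.76641845703125, -243.47421264648438), (32.73293685913086, 58.32540512084961), 24.592288970947266)
side 0.84 [179.3, 369.4] 191 [ 0.47252137 -0.24214294  0.07098914] ((474.09442138671875, -247.6809844970703), (49.53220748901367, 53.07698440551758), 62.77622604370117)
wrist 0.69 [144.8, 319.1] 2583 [ 0.47192119 -0.25068601  0.07330038] ((471.6089782714844, -250.97019958496094), (47.830650329589844, 47.87042236328125), 63.64590835571289)
top ((472.7041015625, -253.23153686523438), 134.75335693359375) ((472.77154541015625, -252.984130859375), (268.0024108886719, 268.2020263671875), 151.3761749267578)
side ((471.3937072753906, -251.51071166992188), 138.6504364013672) ((473.0281982421875, -251.68052673339844), (268.1771545410156, 275.9234313964844), 12.9523344039917)
```

View pics/f_w.png

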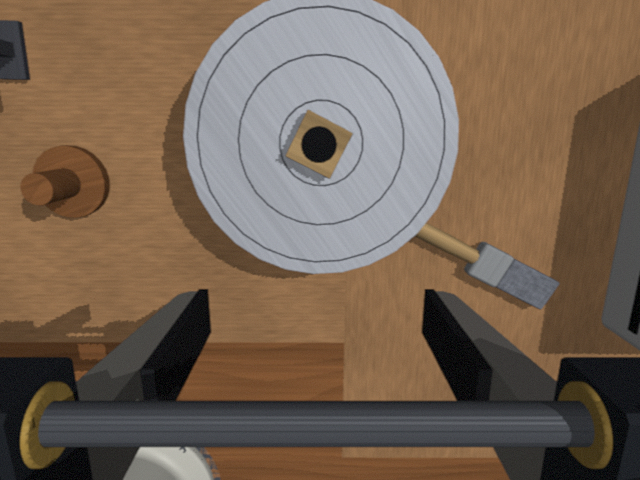

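```bash
cat >> h.py <<'E'
th=np.radians(62.6);s=np.radians(25)
XE=np.array([np.cos(th)*np.cos(s),np.sin(th)*np.cos(s),np.sin(s)])
NE=np.array([-np.cos(th)*np.sin(s),-np.sin(th)*np.sin(s),np.cos(s)])
YE=np.cross(NE,XE); OE=np.array([.3955,.2162,.030])
def eo(k):
    y=YE*(1 if k%2 else -1); z=-NE
    q=R.from_matrix(np.stack([np.cross(y,z),y,z],1)).as_quat(); return np.array([q[3],*q[:3]])
def ep(u,v,d): return list(OE+u*XE+v*YE+d*NE)
E
python3 - <<'E'
from h import *
np.set_printoptions(precision=4,suppress=True)
t=tile_pose("wrist")
pick(t[0]+[0,.0002],np.radians(t[2]),.062,.22)
o=best(ep(.034,0,.06),0,eo)
r.reach(ep(.034,0,.08),o)
r.movel(ep(.034,0,.02),vel=.2)
print("n contact",r.movel(ep(.034,0,.001),vel=.03,force_limit=5))
p=monitor.get_tcp_pos()-OE;print("u,v,d",p@XE,p@YE,p@NE)
d=p@NE
print("lip contact",r.movel(ep(.018,0,d+.0003),vel=.03,force_limit=5))
p=monitor.get_tcp_pos()-OE;print("u,v,d",p@XE,p@YE,p@NE,monitor.get_force(),monitor.get_t())
im,_=optics.get_image("wrist"); cv2.imwrite("pics/g_w.png",im[:,:,::-1])
E
```

```text
wrist 0.56 [146.9, 318.9] 2603 [ 0.4717 -0.2513  0.0732] ((471.5016174316406, -250.97921752929688), (47.95857238769531, 47.974830627441406), 62.97995376586914)
pick contact False w 0.5155922703986181 w up 0.518377788111136 t 38.3083
n contact True
u,v,d 0.03394551710724425 7.124094735584246e-06 0.00233916796372357
lip contact True
u,v,d 0.022542618093554297 0.00021787446969178862 0.002397222079756525 [0.993  1.5304 1.362 ] 41.4917
```

View pics/g_w.png

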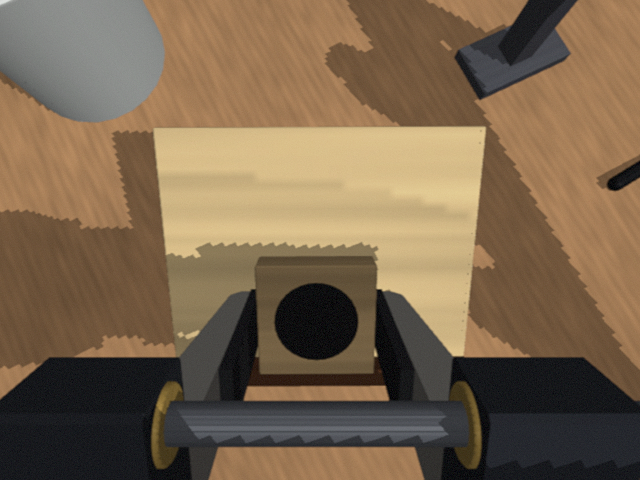

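```bash
python3 - <<'E'
from h import *
np.set_printoptions(precision=4,suppress=True)
claw.open_jaws(); r.dwell(.2)
r.movel(ep(.0225,0,.06),vel=.2)
r.movel(ep(-.03,0,.16),vel=.25)
im,P=cloud("wrist"); cv2.imwrite("pics/i_w.png",im[:,:,::-1])
for o in spotter.trace("wrist","tile")[:3]:
    p=P[o["pixels"]];p=p[~np.isnan(p[:,0])]-OE
    q=np.stack([p@XE,p@YE,p@NE],1);print(o["score"],o["location"],np.median(q,0))
    q=q[abs(q[:,2]-np.percentile(q[:,2],70))<.004]
    if len(q)>9: print(cv2.minAreaRect((q[:,:2]*1000).astype(np.float32)),q.min(0),q.max(0))
E
```

```text
0.6 [160.6, 315.7] [0.0241 0.0006 0.0135]
((23.19498634338379, 0.6173629760742188), (47.891441345214844, 47.74681091308594), 89.93370056152344) [-0.0007 -0.0233  0.011 ] [0.0471 0.0246 0.0161]
```

View pics/i_w.png

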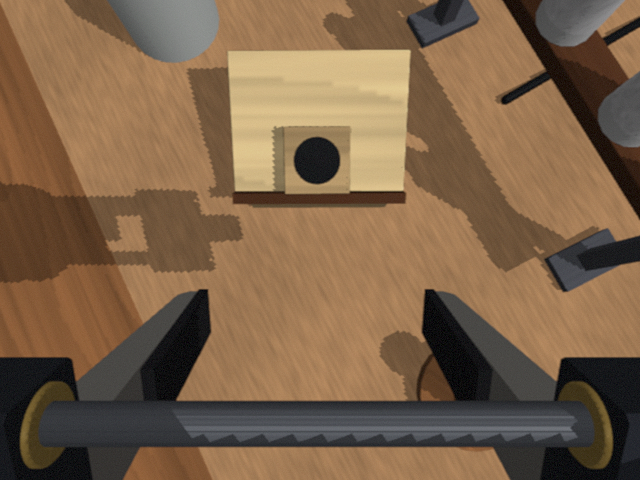

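```bash
python3 - <<'E'
from h import *
np.set_printoptions(precision=4,suppress=True)
r.reach([.36,.03,.28],down(-np.pi/2))
im,P=cloud("wrist"); cv2.imwrite("pics/j_w.png",im[:,:,::-1])
for o in spotter.trace("wrist","riser")[:2]:
    p=P[o["pixels"]];p=p[~np.isnan(p[:,0])]
    t=p[p[:,2]>.066]; print(o["score"],o["location"],len(t))
    if len(t)>9:print(cv2.minEnclosingCircle((t[:,:2]*1000).astype(np.float32)),t[:,2].mean(),t.mean(0))
    t=p[abs(p[:,2]-.014)<.004]
    if len(t)>9:print("foot",cv2.minEnclosingCircle((t[:,:2]*1000).astype(np.float32)))
print(monitor.get_t())
E
```

```text
0.79 [133.3, 320.1] 1101
((428.3587646484375, 26.54387092590332), 15.99898910522461) 0.06917256911746529 [0.4284 0.0266 0.0692]
foot ((428.4228515625, 26.295799255371094), 39.694480895996094)
0.53 [6.8, 265.2] 0
44.9667
```

View pics/j_w.png

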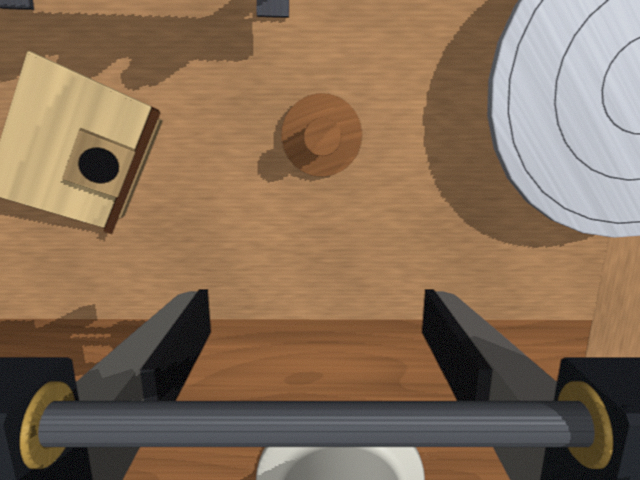

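```bash
python3 - <<'E'
from h import *
np.set_printoptions(precision=4,suppress=True)
pick([.4284,.0266],-np.pi/2,.031,.22)
place([.4725,-.2528],-np.pi/2,.0912,.25)
r.movel([.38,-.253,.30],vel=.3)
im,P=cloud("wrist"); cv2.imwrite("pics/k_w.png",im[:,:,::-1])
for o in spotter.trace("wrist","riser")[:2]:
    p=P[o["pixels"]];p=p[~np.isnan(p[:,0])]
    t=p[p[:,2]>.126]; print(o["score"],o["location"],len(t))
    if len(t)>9:print(cv2.minEnclosingCircle((t[:,:2]*1000).astype(np.float32)),t[:,2].mean(),t.mean(0))
    t=p[abs(p[:,2]-.074)<.004]
    if len(t)>9:print("foot",cv2.minEnclosingCircle((t[:,:2]*1000).astype(np.float32)))
p=P.reshape(-1,3);p=p[~np.isnan(p[:,0])]
p=p[(abs(p[:,2]-.06)<.005)&(np.hypot(p[:,0]-.472,p[:,1]+.25)<.15)]
h=cv2.convexHull((p[:,:2]*1000).astype(np.float32)); print("wheel",cv2.minEnclosingCircle(h))
E
```

```text
pick contact False w 0.34134118056533147 w up 0.3414667043293883 t 48.5667
place contact True [ 0.4718 -0.2523  0.091 ] w 0.34531573326874476
t 53.4
0.71 [107.8, 317.8] 1468
((471.7780456542969, -251.4791717529297), 15.98823070526123) 0.12914165251756166 [ 0.4719 -0.2515  0.1291]
foot ((471.7895812988281, -251.4812774658203), 39.92839431762695)
wheel ((471.3808898925781, -253.1436309814453), 134.7638397216797)
```

View pics/k_w.png

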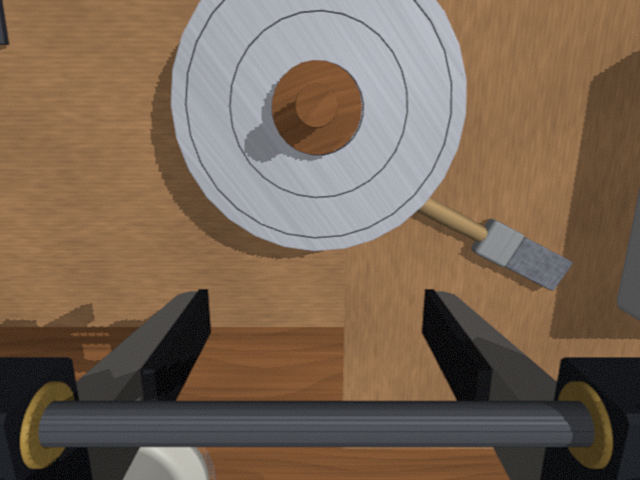

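```bash
python3 - <<'E'
from h import *
np.set_printoptions(precision=4,suppress=True)
r.reach([.61,-.075,.28],down(-np.pi/2))
im,P=cloud("wrist"); cv2.imwrite("pics/l_w.png",im[:,:,::-1])
for o in spotter.trace("wrist","vase")[:2]:
    p=P[o["pixels"]];p=p[~np.isnan(p[:,0])]
    if len(p)<20: continue
    t=p[p[:,2]>.063]; print(o["score"],o["location"],len(t),p.min(0),p.max(0))
    if len(t)>9:print(cv2.minEnclosingCircle((t[:,:2]*1000).astype(np.float32)),t.mean(0))
print(monitor.get_t())
E
```

```text
0.83 [131.5, 315.8] 908 [ 0.6569 -0.1003 -0.0027] [ 0.706  -0.0493  0.0698]
((682.7581176757812, -74.77838897705078), 14.437357902526855) [ 0.6828 -0.0748  0.0672]
55.225
```

View pics/l_w.png

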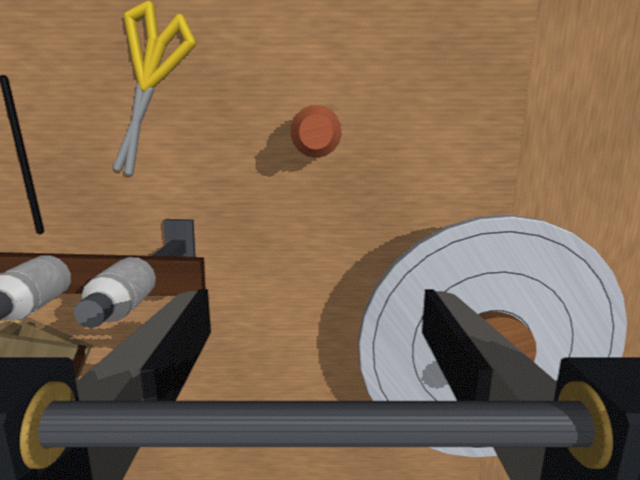

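```bash
python3 - <<'E'
from h import *
np.set_printoptions(precision=4,suppress=True)
pick([.6828,-.0745],-np.pi/2,.0095,.25)
place([.4718,-.252],-np.pi/2,.1398,.28,fl=4)
r.movel([.38,-.253,.34],vel=.3)
for n in ["wrist","side","top"]:
    im,P=cloud(n); cv2.imwrite(f"pics/m_{n}.png",im[:,:,::-1])
E
```

```text
pick contact False w 0.5130903140465328 w up 0.5157674089375561 t 59.0
place contact True [ 0.4712 -0.2516  0.1395] w 0.5130892156268682
t 63.45
```

View pics/m_wrist.png

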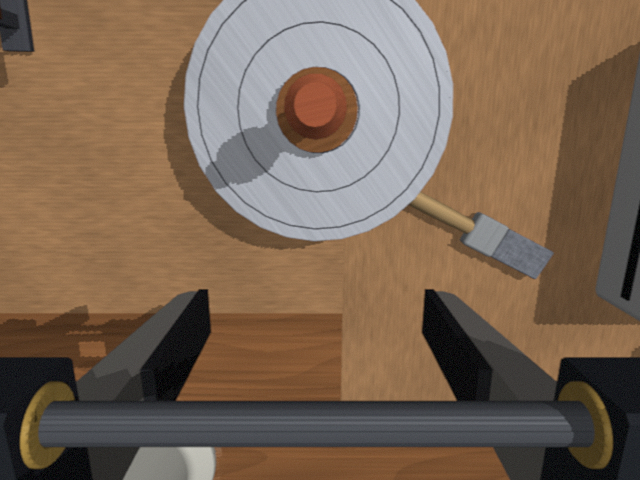

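View pics/m_side.png

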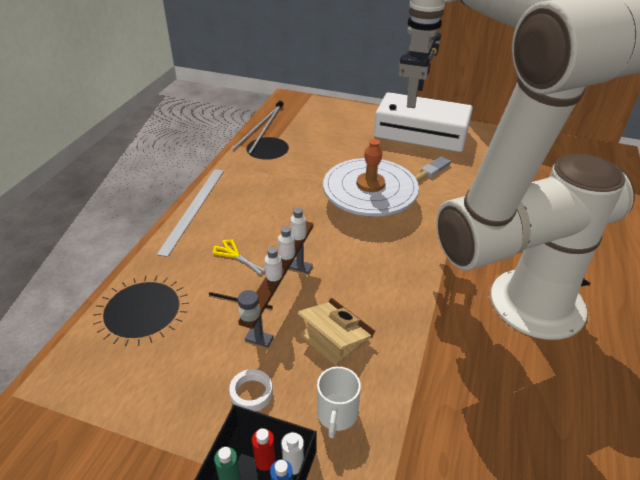

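View pics/m_top.png

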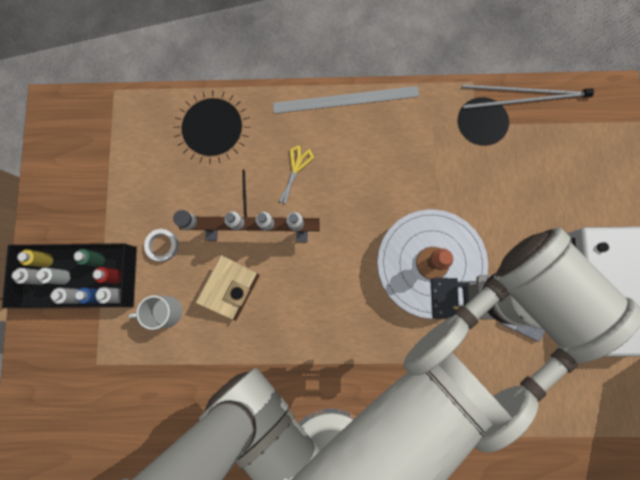

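```bash
python3 - <<'E'
from h import *
np.set_printoptions(precision=4,suppress=True)
o=best(ep(-.03,0,.16),0,eo)
r.reach([.36,-.1,.34],down(-np.pi/2))
r.reach(ep(-.03,0,.18),o); r.dwell(1)
im,P=cloud("wrist"); cv2.imwrite("pics/n_w.png",im[:,:,::-1])
for o in spotter.trace("wrist","tile")[:2]:
    p=P[o["pixels"]];p=p[~np.isnan(p[:,0])]-OE
    q=np.stack([p@XE,p@YE,p@NE],1);q=q[abs(q[:,2]-np.percentile(q[:,2],70))<.004]
    if len(q)>9: print(o["score"],o["location"],cv2.minAreaRect((q[:,:2]*1000).astype(np.float32)))
im,P=cloud("side"); cv2.imwrite("pics/n_s.png",im[:,:,::-1])
print(monitor.get_t())
E
```

```text
0.85 [157.1, 315.4] ((23.24810028076172, 0.5856418609619141), (47.06431579589844, 48.01609420776367), 0.18264725804328918)
66.9833
```

View pics/n_w.png

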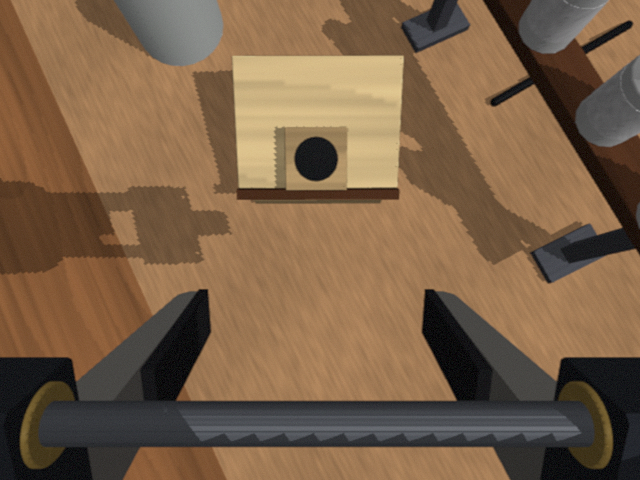

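View pics/n_s.png

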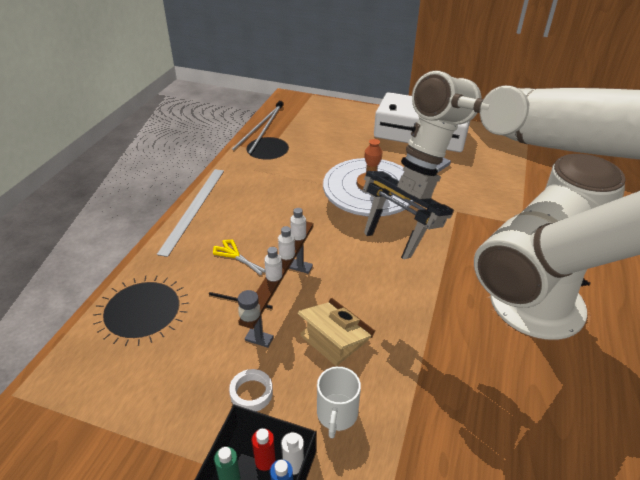

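The tile (dot at pixel 316,158 in the wrist view) is still flush against the lip. In the side view the three bottles and the jar stand on the ledge, and the vase stands on the riser.

```bash
python3 - <<'E'
from rig import hand_in
print(hand_in())
E
```

```text
the job is handed in; nothing more can be done
None
```

The job is done and handed in at about 67 s of the 210 s allowed. There was no verdict, so the result below rests on my own camera checks.

- **Bottles:** three were present, and all three now stand upright on the ledge beside the jar. None toppled.
- **Tile:** it lies dot up on the easel board with its lower edge against the lip. I pressed it there until I felt contact, and a second look just before hand-in showed it square to the lip and not moved.
- **Riser:** I set it on the wheel once the wheel was empty. It measured about 2 mm from the wheel's centre.
- **Vase:** it stands upright on top of the riser. I checked this by eye in all three camera views, with no measurement of how well it is centred.

**Other checks:** the jar, tape, scissors, brush, pencil and mug looked unmoved in the pictures. The planned knock to the tile was not seen. The side camera read y about 4 to 6 mm higher than the top and wrist cameras on the same objects. I relied mainly on the top and wrist cameras, and every grasp and placement came out right.

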